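# Lock a clamping stud into the slotted rail

### The arm

A 6-joint arm with a two-finger parallel gripper is mounted at the origin on the work surface. World frame = base frame: x ahead of the robot, y to its left, z up, the work surface at z = 0. Lengths are in mm, angles in rad, forces in N, time in s.
With the tool pointing down it reaches from about 350 to 975 mm from the base axis. Payload 7.1 kg.
Tool frame: the origin (TCP) lies on the mounting face of the last link; the fingertips stand 182 mm ahead of it and the grasp point (between the pads) lies 163 mm ahead of it (ctrl.finger_overhang is the distance from the TCP to the fingertips, in mm); z points along the fingers, y is the direction in which the jaws open and shut (so a half turn about z gives the same grasp; the last joint's range is limited). The gripper opens to 88 mm and grips with 3 to 60 N. Pads are 20 mm wide; open, the fingers measure 115 mm over their backs; the gripper's body (75 mm by 178 mm) begins 61 mm behind the grasp point.
Start: joints at [1.088, 0.423, 1.63, -0, 1.089, -0.019], TCP at [279.562, 558.974, 404.675] pointing down, gripper open.
Joint ranges: [-3, 3], [-0.9, 2.11], [0.09, 2.58], [-1.31, 4.45], [0.11, 2.69], [-2.54, 2.54]. Speed limits (rad/s): [2.39, 2.39, 3.01, 3.14, 3.14, 3.14].

### API

Orientations are given as a rotation vector (axis times angle).
In Python, from workcell import ctrl, viewer, recognise gives the robot as it stands.
- The arm moves only by the shell command python3 -m handwheel 'ROWS'. ROWS is JSON, a list of rows, each an object of numbers: "gripper": the closure, from 0 (fully open) to 1 (shut); "tx", "ty", "tz": the shift along the tool's x, y, z in m; "rx", "ry", "rz": the turn, a rotation vector about the tool's x, y, z in degrees. In form: [{"gripper": .., "tx": .., "ty": .., "tz": .., "rx": .., "ry": .., "rz": ..}, ...]. A call has 1 to 8 rows; each row shifts and turns the commanded pose from where the row before left it, along the tool's axes as they then stand; what a row does not reach is not made up. A row lasts 1/8 s, in which the tool goes at most 62.5 mm and 10.7 degrees, less where a joint would pass 70% of its speed; a pose out of reach is approached as far as the arm can. A call with a gripper value outside its range is refused whole. The fingers move at their own pace and stop on an object; the grip force is fixed at half the most. Time passes only in rows, so rows that do not move let the fingers close. It gives the time, the measured TCP pose, the force and the opening at its end, in the units of the state.
- ctrl.get_obs(): the state, without advancing time (a new reading comes with each control period).
- viewer.get_image(name): name is "scene" or "top"; returns a dict with "image" (384x512x3 uint8, red, green, blue), "range_z" (384x512 float32, mm along the optical axis (not along the pixel's ray), 0 where there is no reading), "vfov" (degrees; the focal length in pixels is half the picture's height over the tangent of half this angle, whatever the lens; pixels are square), "cx", "cy" (the principal point, pixels), "extrinsics" (4x4, takes a point from world to camera coordinates). Camera axes: x right, y up, looking along -z (the intrinsics and any distortion apply to the point x, -y, -z); pixel columns grow to the right and rows downward; lengths in mm; the calibration is good to about 2 mm. A picture is of the moment at which its call begins.
- ctrl.close_job(): hands the job in, once; it reports no verdict.
Trained networks look in a picture, given as the dict that the camera call returned (one of the last four; its "shot" number tells which), for a name from the list of things; names that differ only in an ending like _2 or _b are one class to them, and where a whole thing is asked for, a point or a joint stands for the part that bears it (a point fixed in the world has none). Each returns a list of dicts, best first, with "p" (0 to 1); they miss things now and then, are a little off and sometimes report something else, mostly with a low value. They report only what shows in the picture. A call takes as long as a camera call. They do not tell look-alikes from the thing itself.
- recognise(picture, name): "xy" ([column, row] as shares, 0 to 1, of the picture: columns of its width, rows of its height, amid what is visible of it).
The state is a dict: "t": time; "qpos": joint angles; "qvel": joint speeds; "joint_torque": joint torques, N m; "ee_pos": TCP position; "orientation": TCP orientation; "ft_force": force on the tool from outside, world axes, zero at the start; "moment": the same for the moment, N m; "width": finger opening in mm.
Only numpy, scipy, OpenCV 4.12 (cv2) and the standard library are available. Lean on these libraries where they do the work, as an engineer would, in place of code of your own. Each camera call takes 0.05 s, during which the arm holds its last target.

### The job

Fit the clamping stud with the long flat foot to the slotted rail on the bench: lower its foot lengthwise through the slot, press it down against the spring strip inside, twist it a quarter turn and let it rise until the foot's grooves sit home on the lips, then let go and leave it locked and upright. The rail is not exactly where its base plate suggests, so feel for the slot gently and never bear hard on the rail. Leave the disc-footed stud, the spray can, the spanner and the parts drawer as they are.

Things in the scene. Friction and masses are not known exactly. Their poses are not given: they have to be found in the camera images.
- stud_center (a point): Centre (half-way up) of the clamping stud to be fitted: bare steel, 78 mm tall, about 150 g, loose, standing on its foot on the bench. Axes: z up the stem, x along the length of the foot and of the wing grip. The foot's underside is 39 mm below this point, the wing's centre 25 mm above. Stem 10 mm in diameter.
- stud_wing (a point): Centre of the stud's flat wing grip at its top, 64 mm above the foot's underside: 32 mm long (x), 12 mm thick (y), 28 mm high; pinch it across its thickness.
- stud_foot (a point): Centre of the underside of the stud's foot. Foot: 37 mm long (x), 19.5 mm wide (y), 9.5 mm high, its lowest 1.5 mm stepped in by 1 mm all round. Two grooves 6.5 mm wide and 3.5 mm deep run across (along y) its top face, from 9 to 15.5 mm either side of the middle.
- base: Fixed dark steel base plate of the rail, 240 (x) by 130 mm (y); origin at the centre of its underside, on the bench; z up. On it, on a rubber pad, lies the rail, a bright C-channel 180 mm long along x, 52 mm wide, 41 mm high, top face 49 mm above the bench, ends closed by black caps. Pressed, it sinks 1 mm per 8 N, 3.5 mm at most; sideways it does not yield.
- plate_mid_49 (a point): Point above the plate's middle, level with the rail's top face. In that face is a slot 22 mm wide, running the whole length along x, between two lips. Rail and slot are parallel to the plate's x but bolted on off-centre: the slot's centre line lies anywhere from -13 to +13 mm in y from this point; that offset is not measured. Axes as the plate's.
- plate_mid_36 (a point): Point 13 mm below the top face: level of the foot's underside when locked home (stud_center then 75 mm above the bench). The lips' edges, 2.5 mm thick, turn down beside the slot to 7 mm below the top face and sit in the grooves. The foot turns freely (inside 47 mm wide) with its underside 17 to 24 mm below the top face. Not turned true, it stays caught 3.5 mm or more below home.
- strip (a joint): Travel (m) of the sprung strip inside the rail along its whole length: 0 at rest (its top 8 mm below the rail's top face), growing as it is pressed down, hard stop at 0.017. Force 3 N to start, plus 0.5 N per mm. It pushes the foot up; either direction of turn will do.
- disc_center (a point): Centre (half-way up) of another stud, not to be used: same stem and wing, 78 mm tall, but with a round foot 38 mm across that does not go through the slot. It stands loose on the bench; which of the two studs is nearer to the robot varies.
- spray: Spray can standing on the bench, 66 mm diameter, 190 mm tall; origin under its centre. Leave alone.
- spanner: Steel spanner lying on the bench, 190 mm long; leave alone.
- drawer: Open grey plastic parts drawer, 150 x 110 mm, 60 mm high, with bolts; origin under its centre. Leave alone.
Things that resemble listed ones, but are neither listed nor needed, are in the scene too. What is shaped like the part that bears stud_center but brown is not meant.

How it is judged (in metres and radians):
On the way, in this order (a step that is already met when the one before it is completed fails the run):
1. the foot is down through the slot, lengthwise (x of stud_center in the frame of base between -0.085 and 0.085 m and y of stud_center in the frame of base between -0.018 and 0.018 m and angle between the x axis of stud_center and the x axis of base, either way round below 0.25 rad and z of stud_center in the frame of base below 0.083 m), for 0.1 s.
2. the foot has been turned a quarter turn below the lips (x of stud_center in the frame of base between -0.085 and 0.085 m and y of stud_center in the frame of base between -0.018 and 0.018 m and angle between the x axis of stud_center and the y axis of base, either way round below 0.25 rad and z of stud_center in the frame of base below 0.0725 m), for 0.1 s.
At the end, for the whole second after the job is handed in: The stud stands in the rail, released and at rest, foot across the slot (within 0.25 rad), risen home with its grooves on the lips (stud_center 73.2 to 78 mm above the base plate's underside), within 85 mm of the rail's middle lengthwise, upright within 0.15 rad (x of stud_center in the frame of base between -0.085 and 0.085 m and y of stud_center in the frame of base between -0.018 and 0.018 m and angle between the x axis of stud_center and the y axis of base, either way round below 0.25 rad and z of stud_center in the frame of base between 0.0732 and 0.078 m and angle between stud_center's own z axis and vertical below 0.15 rad and contact force between base and the fingers below 0.1 N and linear speed of stud below 0.02 m/s); the robot touches nothing.
It fails at once if the rail was pressed, pushed or pulled with more than 40 N (contact force between base and anything else above 40 N).
It fails at once if the disc-footed stud was moved more than 30 mm (distance of disc_center from where it was at the start of the episode above 0.03 m).
It fails at once if the spray can was moved more than 30 mm (distance of spray from where it was at the start of the episode above 0.03 m).
It fails at once if the spanner was moved more than 30 mm (distance of spanner from where it was at the start of the episode above 0.03 m).
It fails at once if the drawer was moved more than 30 mm (distance of drawer from where it was at the start of the episode above 0.03 m).
It also fails if it takes over 64 s, if anything falls off the work surface, if the arm or the gripper's body presses on something with over 40 N, if the wrist force passes 120 N, or if a joint passes its speed limit or range.

## Working session

There is one attempt and no reset: what is moved stays moved. The work goes in short steps, Python scripts to look and compute and a shell command to move; the robot and the scene stay as the last step left them, time stands still between calls to the robot, and variables do not carry over. Pictures are saved under pics/ and viewed, and the job is handed in when it is done.

```bash
ls; mkdir -p pics
cat > h.py <<'E'
import numpy as np,cv2
from workcell import ctrl,viewer,recognise
def shot(n):
    d=viewer.get_image(n); return d
def pix2w(d,u,v,z=None,rng=None):
    f=d['image'].shape[0]/2/np.tan(np.radians(d['vfov'])/2)
    E=np.array(d['extrinsics']);R=E[:3,:3];t=E[:3,3]
    r=np.array([(u-d['cx'])/f,-(v-d['cy'])/f,-1.])
    c=-R.T@t; w=R.T@r
    if z is not None: s=(z-c[2])/w[2]
    else:
        s=rng if rng else d['range_z'][int(round(v)),int(round(u))]
    return c+s*w
def save(name,im): cv2.imwrite('pics/'+name,cv2.cvtColor(im,cv2.COLOR_RGB2BGR))
E
python3 - <<'E'
from h import *
print(ctrl.get_obs())
for n in ['scene','top']:
    d=shot(n); save(n+'0.png',d['image']); np.savez('pics/'+n+'0.npz',**{k:v for k,v in d.items()})
    print(n,{k:v for k,v in d.items() if k not in('image','range_z')})
    for nm in ['stud_center','stud_wing','stud_foot','disc_center','base','spray','spanner','drawer']:
        for r in recognise(d,nm):
            u,v=r['xy'][0]*512,r['xy'][1]*384
            p=pix2w(d,u,v)
            print(nm,round(r['p'],2),round(u),round(v),p.round())
E
```

```text
pics
{'t': 0.0, 'qpos': array([ 1.08800600e+00,  4.23879648e-01,  1.63067117e+00,  6.28995071e-06,
        1.08863136e+00, -1.89744300e-02]), 'qvel': array([-4.89503036e-04, -3.66499669e-04,  3.92939846e-04,  5.92012108e-06,
       -1.91529831e-04, -1.48677063e-03]), 'joint_torque': array([-2.75224549e-03, -5.44618464e+01, -2.73668718e+01,  6.40601898e-02,
        2.29252595e-02, -1.21160929e-04]), 'ee_pos': array([279.43824354, 558.74778835, 403.88465359]), 'orientation': array([-7.21959672e-01, -3.05709987e+00,  2.41616798e-03]), 'ft_force': array([-0.0791837 , -0.97225685,  1.01858438]), 'moment': array([-0.02704433,  0.02069165, -0.01313288]), 'width': 87.93773363542584}
scene {'vfov': 56.58533942224975, 'cx': 257.28039977198307, 'cy': 195.34327695713156, 'extrinsics': array([[-8.07519302e-01,  5.89840198e-01,  1.05705833e-03,
         4.26909505e+02],
       [-4.92067893e-01, -6.74650375e-01,  5.50196383e-01,
         2.35514996e+02],
       [ 3.25241088e-01,  4.43774055e-01,  8.35034624e-01,
        -1.07673425e+03],
       [ 0.00000000e+00,  0.00000000e+00,  0.00000000e+00,
  
[... 1092 characters left out ...]
+02],
       [ 0.00000000e+00,  0.00000000e+00,  0.00000000e+00,
         1.00000000e+00]]), 'shot': 2}
stud_center 0.71 182 198 [552. 209.  55.]
stud_center 0.69 201 146 [691. 159.  54.]
stud_center 0.45 204 171 [634. 160.   5.]
stud_wing 0.73 180 199 [547. 212.  69.]
stud_wing 0.61 203 146 [698. 158.  36.]
stud_wing 0.52 200 173 [617. 162.  57.]
stud_foot 0.74 182 197 [553. 209.  58.]
stud_foot 0.7 201 146 [691. 159.  54.]
stud_foot 0.62 203 172 [631. 162.  11.]
disc_center 0.5 197 227 [471. 170.  59.]
disc_center 0.48 292 201 [535. -81.  39.]
base 0.66 289 204 [527. -72.  48.]
spray 0.65 389 137 [ 660. -303.  174.]
spanner 0.76 129 240 [446. 366.   5.]
drawer 0.96 125 159 [664. 369.  47.]
```

View pics/scene0.png

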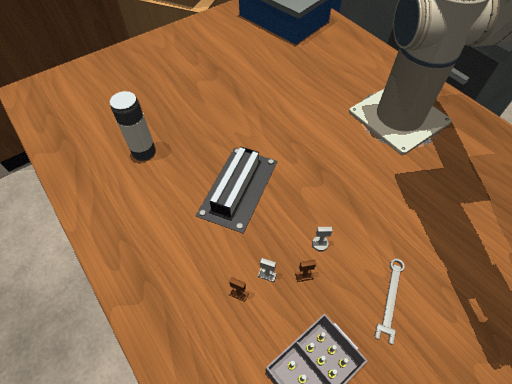

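View pics/top0.png

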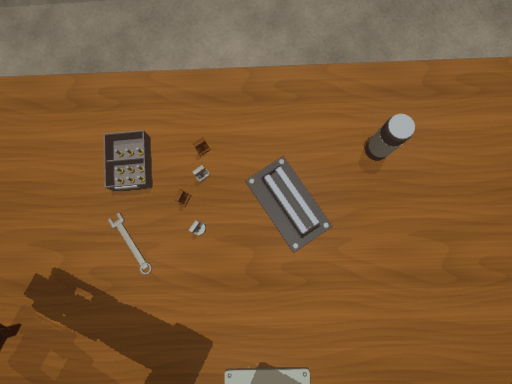

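Run:
```python
from h import *
s=np.load('pics/scene0.npz');t=np.load('pics/top0.npz')
a=cv2.resize(s['image'][220:320,210:340],None,fx=6,fy=6,interpolation=cv2.INTER_CUBIC); save('c1.png',a)
a=cv2.resize(t['image'][125:245,160:320],None,fx=5,fy=5,interpolation=cv2.INTER_CUBIC); save('c2.png',a)
```

```text
(no output)
```

View pics/c1.png

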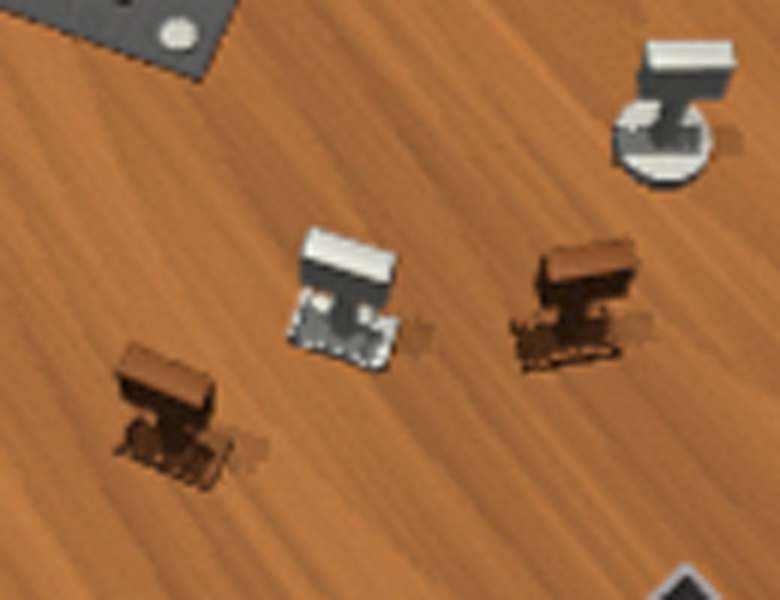

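View pics/c2.png

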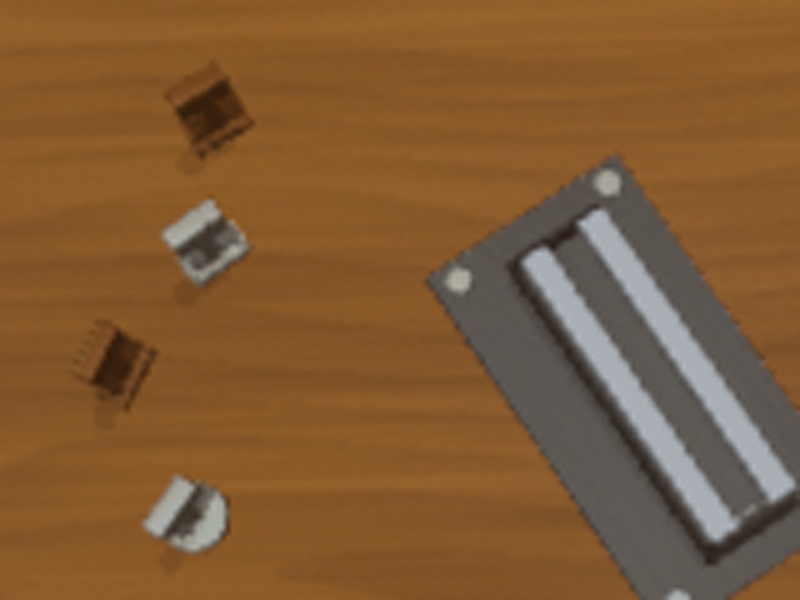

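Candidates: the steel stud with the rectangular foot at scene (268,268), a brown one at (305,271), a brown one at (237,290), and the steel disc-footed stud at (321,238). I choose (268,268): bare steel with a grooved rectangular foot, which the close crop confirms. Next I measure its pose and the rail's.

```bash
cat > m.py <<'E'
from h import *
def cloud(d):
    f=384/2/np.tan(np.radians(d['vfov'])/2)
    v,u=np.mgrid[0:384,0:512].astype(float); z=d['range_z'].astype(float)
    c=np.stack([(u-d['cx'])/f*z,-(v-d['cy'])/f*z,-z],-1)
    E=np.array(d['extrinsics'])
    P=(c-E[:3,3])@E[:3,:3]; P[z<=0]=np.nan
    return P
E
python3 - <<'E'
from m import *
for n in['scene','top']:
    d=np.load(f'pics/{n}0.npz');P=cloud(d)
    tab=P[(abs(P[...,0]-600)<250)&(abs(P[...,1]-100)<300)]
    print(n,'table z med',np.median(tab[:,2]))
    for nm,(x,y) in {'stud':(623,167),'disc':(475,172)}.items():
        m=(np.hypot(P[...,0]-x,P[...,1]-y)<38)
        for lo,hi in((73,85),(45,85),(7,14)):
            Q=P[m&(P[...,2]>lo)&(P[...,2]<hi)]
            if len(Q)>3:
                r=cv2.minAreaRect(Q[:,:2].astype(np.float32)); print(nm,lo,hi,len(Q),Q.mean(0).round(1),r)
    im=d['image'].astype(int)
    for lo,hi in((4,12),(42,54)):
        m=(abs(P[...,0]-545)<150)&(abs(P[...,1]+60)<130)&(P[...,2]>lo)&(P[...,2]<hi)
        m&=(P[...,1]<110)
        Q=P[m]; r=cv2.minAreaRect(Q[:,:2].astype(np.float32)); print('rail',lo,hi,len(Q),Q.mean(0).round(1),r)
        h=np.histogram(P[(abs(P[...,0]-545)<100)&(abs(P[...,1]+60)<100)][:,2],bins=range(-6,60,3))
    print(h)
E
```

```text
scene table z med 1.942936894306681
stud 73 85 96 [622.8 164.8  79. ] ((622.4713134765625, 164.35572814941406), (12.396892547607422, 32.105831146240234), 34.705623626708984)
stud 45 85 156 [623.9 166.1  72.8] ((622.4577026367188, 164.3754425048828), (12.396892547607422, 32.15378952026367), 34.705623626708984)
stud 7 14 107 [623.1 165.3  10. ] ((622.093017578125, 164.1179656982422), (20.053401947021484, 36.779300689697266), 36.12433624267578)
disc 73 85 87 [475.6 176.8  78.5] ((474.42291259765625, 176.16864013671875), (12.50290298461914, 30.907588958740234), 51.0603141784668)
disc 45 85 156 [477.1 177.5  71.3] ((475.3573303222656, 176.70266723632812), (12.81629753112793, 31.925125122070312), 55.055423736572266)
disc 7 14 153 [477. 178.  11.] ((476.2228088378906, 178.09994506835938), (33.33932876586914, 35.49585723876953), 46.13166427612305)
rail 4 12 2108 [547.3 -49.7   6.2] ((545.058349609375, -59.72999572753906), (298.6972961425781, 258.9946594238281), 0.18505610525608063)
rail 42 54 1213 [545.2 -74.1  48.3] ((540.66455078125, -77.21952056884766), (190.31207275390625, 53.56769943237
[... 930 characters left out ...]
64624023, 31.89059829711914), 54.79042434692383)
disc 7 14 76 [471.2 169.3   9.5] ((472.0490417480469, 169.11508178710938), (23.7806453704834, 36.7180290222168), 67.04437255859375)
rail 4 12 1220 [528.9 -67.3   5.8] ((545.528076171875, -59.527008056640625), (290.748779296875, 253.92124938964844), 1.8011448383331299)
rail 42 54 974 [539.8 -78.3  47.9] ((540.67041015625, -78.06647491455078), (187.3238525390625, 52.619083404541016), 31.912282943725586)
(array([ 117,  858, 1291, 1078,  249,   52,   19,    7,    7,   12,   10,
          8,    9,   16,   73,  359,  135,  292,  481,   66,    1]), array([-6, -3,  0,  3,  6,  9, 12, 15, 18, 21, 24, 27, 30, 33, 36, 39, 42,
       45, 48, 51, 54, 57]))
```

```bash
cat > rail.py <<'E'
from m import *
def rail(d,c=(540.7,-77.6)):
    P=cloud(d); out=[]
    m=(np.hypot(P[...,0]-c[0],P[...,1]-c[1])<110)
    for a in np.arange(30,34.1,.25):
        t=np.radians(a); R=np.array([[np.cos(t),np.sin(t)],[-np.sin(t),np.cos(t)]])
        Q=P[m]; L=(Q[:,:2]-c)@R.T
        sel=(abs(L[:,0])<75)&(abs(L[:,1])<40)
        L=L[sel];z=Q[sel,2]
        # median-z profile in y bins
        b=np.arange(-32,32,1.); 
        pr=np.array([np.median(z[(L[:,1]>=y)&(L[:,1]<y+1)]) if ((L[:,1]>=y)&(L[:,1]<y+1)).sum()>3 else np.nan for y in b])
        sd=np.nansum([np.std(z[(L[:,1]>=y)&(L[:,1]<y+1)]) for y in b if abs(y)<30 and ((L[:,1]>=y)&(L[:,1]<y+1)).sum()>3])
        out.append((sd,a,b,pr))
    return out
E
python3 - <<'E'
from rail import *
for n in['scene','top']:
    d=np.load(f'pics/{n}0.npz'); o=rail(d)
    print(n,[(x[1],round(x[0],1)) for x in o][::2]); best=min(o,key=lambda x:x[0]); print(best[1]); print([(int(y),round(float(p),1)) for y,p in zip(best[2],best[3])])
    # screws: bright round pixels on plate
    P=cloud(d);im=d['image'].astype(int)
    g=im.min(-1)
    m=(g>140)&(P[...,2]>3)&(P[...,2]<16)&(np.hypot(P[...,0]-541,P[...,1]+77)<150)
    nn,lab,st,ce=cv2.connectedComponentsWithStats(m.astype(np.uint8))
    for k in range(1,nn):
        if st[k,4]>5: print('screw',st[k,4],ce[k].round(1),pix2w(d,*ce[k],z=11).round(1),np.nanmean(P[lab==k],0).round(1))
E
```

```text
scene [(np.float64(30.0), np.float64(186.2)), (np.float64(30.5), np.float64(156.0)), (np.float64(31.0), np.float64(146.4)), (np.float64(31.5), np.float64(122.6)), (np.float64(32.0), np.float64(113.3)), (np.float64(32.5), np.float64(119.9)), (np.float64(33.0), np.float64(127.1)), (np.float64(33.5), np.float64(158.6)), (np.float64(34.0), np.float64(171.2))]
32.25
[(-32, nan), (-31, nan), (-30, nan), (-29, nan), (-28, nan), (-27, nan), (-26, 50.4), (-25, 50.0), (-24, 50.4), (-23, 50.5), (-22, 50.5), (-21, 50.8), (-20, 50.4), (-19, 50.6), (-18, 50.7), (-17, 50.8), (-16, 50.8), (-15, 50.7), (-14, 51.2), (-13, 50.3), (-12, 46.5), (-11, 45.9), (-10, 42.3), (-9, 42.7), (-8, 42.6), (-7, 43.1), (-6, 42.2), (-5, 43.0), (-4, 42.4), (-3, 42.5), (-2, 43.0), (-1, 42.8), (0, 43.2), (1, 42.3), (2, 42.7), (3, 42.9), (4, 42.9), (5, 42.6), (6, 42.4), (7, 43.5), (8, 43.7), (9, nan), (10, 49.5), (11, 50.6), (12, 50.6), (13, 50.4), (14, 49.8), (15, 51.0), (16, 50.9), (17, 50.8), (18, 51.0), (19, 51.3), (20, 50.6), (21, 50.2), (22, 50.6), (23, 50.6), (24, 49.6), (25, 30.0), (26, 29.0), (27, 10.0), (28, 10.0
[... 983 characters left out ...]
), (-6, 41.0), (-5, 41.2), (-4, 40.5), (-3, 40.2), (-2, 40.5), (-1, 40.2), (0, 40.9), (1, 40.7), (2, 40.7), (3, 40.3), (4, 41.2), (5, 40.0), (6, 40.8), (7, 40.8), (8, 40.0), (9, 41.6), (10, 48.2), (11, 48.0), (12, 48.8), (13, 48.5), (14, 48.9), (15, 49.2), (16, 48.8), (17, 48.6), (18, 47.7), (19, 48.3), (20, 49.0), (21, 48.7), (22, 48.5), (23, 49.0), (24, 48.3), (25, 27.7), (26, 8.1), (27, 8.0), (28, 7.8), (29, 5.9), (30, 3.6), (31, 3.7)]
screw 12 [281.3 161.2] [653.3 -58.6  11. ] [653.8 -58.8   8.8]
screw 13 [251.4 180.6] [600.7  26.5  11. ] [601.1  26.5   9.3]
screw 15 [325.6 224.6] [ 473.  -171.3   11. ] [ 473.1 -171.6    9.5]
screw 17 [295.2 245.2] [419.8 -87.   11. ] [419.9 -87.2   8.4]
```

```bash
cat > go.py <<'E'
# usage: go.py x y z(tcp) jawdeg  -> needed tool-axis shift
import sys
from h import *
from scipy.spatial.transform import Rotation as Ro
def need(x,y,z,jaw):
    o=ctrl.get_obs(); R=Ro.from_rotvec(o['orientation']).as_matrix()
    d=R.T@(np.array([x,y,z])-o['ee_pos'])
    j=np.degrees(np.arctan2(R[1,1],R[0,1])); dj=(jaw-j+90)%180-90
    print('t',round(o['t'],2),'pos',o['ee_pos'].round(1),'F',o['ft_force'].round(1),'M',o['moment'].round(2),'w',round(o['width'],1))
    print('tool shift mm',d.round(1),'jaw',j.round(2),'rz',(-dj).round(2),'toolz',R[:,2].round(3),'q',np.asarray(o['qpos']).round(2))
need(*map(float,sys.argv[1:5]))
E
python3 go.py 621.7 163.7 300 35
python3 -m handwheel '[{"gripper":0,"tx":-0.054,"ty":-0.022},{"gripper":0,"tx":-0.054,"ty":-0.022},{"gripper":0,"tx":-0.054,"ty":-0.022},{"gripper":0,"tx":-0.054,"ty":-0.022},{"gripper":0,"tx":-0.054,"ty":-0.022},{"gripper":0,"tx":-0.054,"ty":-0.022},{"gripper":0,"tx":-0.054,"ty":-0.022},{"gripper":0,"tx":-0.054,"ty":-0.022}]'
python3 go.py 621.7 163.7 300 35
```

```text
t 0.9 pos [279.5 559.  404.7] F [-0.1 -0.2  1.1] M [-0.03  0.    0.01] w 87.8
tool shift mm [-482.8 -200.5  104.7] jaw 63.43 rz 28.43 toolz [ 0.  0. -1.] q [ 1.09  0.42  1.63  0.    1.09 -0.02]
t 0.9 pos [279.5 559.  404.7] F [-0.1 -0.2  1.1] M [-0.03  0.    0.01] w 87.8
tool shift mm [-482.8 -200.5  104.7] jaw 63.43 rz 28.43 toolz [ 0.  0. -1.] q [ 1.09  0.42  1.63  0.    1.09 -0.02]$[0]: bad value
```

```bash
python3 -m handwheel '[{"gripper":0.0,"tx":-0.054,"ty":-0.022,"tz":0.0,"rx":0.0,"ry":0.0,"rz":0.0},{"gripper":0.0,"tx":-0.054,"ty":-0.022,"tz":0.0,"rx":0.0,"ry":0.0,"rz":0.0},{"gripper":0.0,"tx":-0.054,"ty":-0.022,"tz":0.0,"rx":0.0,"ry":0.0,"rz":0.0},{"gripper":0.0,"tx":-0.054,"ty":-0.022,"tz":0.0,"rx":0.0,"ry":0.0,"rz":0.0},{"gripper":0.0,"tx":-0.054,"ty":-0.022,"tz":0.0,"rx":0.0,"ry":0.0,"rz":0.0},{"gripper":0.0,"tx":-0.054,"ty":-0.022,"tz":0.0,"rx":0.0,"ry":0.0,"rz":0.0},{"gripper":0.0,"tx":-0.054,"ty":-0.022,"tz":0.0,"rx":0.0,"ry":0.0,"rz":0.0},{"gripper":0.0,"tx":-0.054,"ty":-0.022,"tz":0.0,"rx":0.0,"ry":0.0,"rz":0.0}]'
python3 go.py 621.7 163.7 300 35
```

```text
t: 1.9
ee_pos: [588.3, 206.7, 404.9]
orientation: [0.722, 3.057, 0.0]
ft_force: [-0.1, 0.0, 0.0]
width: 88.0
t 1.9 pos [588.3 206.7 404.9] F [-0.1  0.   0. ] M [ 0.02 -0.03 -0.01] w 88.0
tool shift mm [-49.1 -23.5 104.9] jaw 63.42 rz 28.42 toolz [ 0.  0. -1.] q [ 0.32  0.42  1.63  0.    1.09 -0.79]
```

```bash
python3 -m handwheel '[{"gripper":0.0,"tx":-0.049,"ty":-0.0235,"tz":0.03,"rx":0.0,"ry":0.0,"rz":0.0},{"gripper":0.0,"tx":0.0,"ty":0.0,"tz":0.03,"rx":0.0,"ry":0.0,"rz":9.5},{"gripper":0.0,"tx":0.0,"ty":0.0,"tz":0.03,"rx":0.0,"ry":0.0,"rz":9.5},{"gripper":0.0,"tx":0.0,"ty":0.0,"tz":0.015,"rx":0.0,"ry":0.0,"rz":9.4},{"gripper":0.0,"tx":0.0,"ty":0.0,"tz":0.0,"rx":0.0,"ry":0.0,"rz":0.0}]'
python3 go.py 621.7 163.7 227 35
python3 - <<'E'
from m import *
for n in['scene','top']:
    d=shot(n); P=cloud(d)
    m=(np.hypot(P[...,0]-622,P[...,1]-164)<30)
    for lo,hi in((70,85),(7,14)):
        Q=P[m&(P[...,2]>lo)&(P[...,2]<hi)]
        if len(Q)>5: print(n,lo,len(Q),cv2.minAreaRect(Q[:,:2].astype(np.float32)))
    save(n+'1.png',d['image'])
    if n=='scene': save('c3.png',cv2.resize(d['image'][180:310,190:340],None,fx=5,fy=4.6))
E
```

```text
t: 2.52
ee_pos: [620.1, 165.2, 298.3]
orientation: [-1.447, -2.786, 0.003]
ft_force: [-0.5, -0.7, 0.3]
width: 88.1
t 2.52 pos [620.1 165.2 298.3] F [-0.5 -0.7  0.3] M [-0.05  0.04 -0.02] w 88.1
tool shift mm [-2.2  0.6 71.3] jaw 35.1 rz 0.1 toolz [-0.003 -0.001 -1.   ] q [ 0.24  0.58  1.66 -0.    0.91 -0.37]
```

View pics/c3.png

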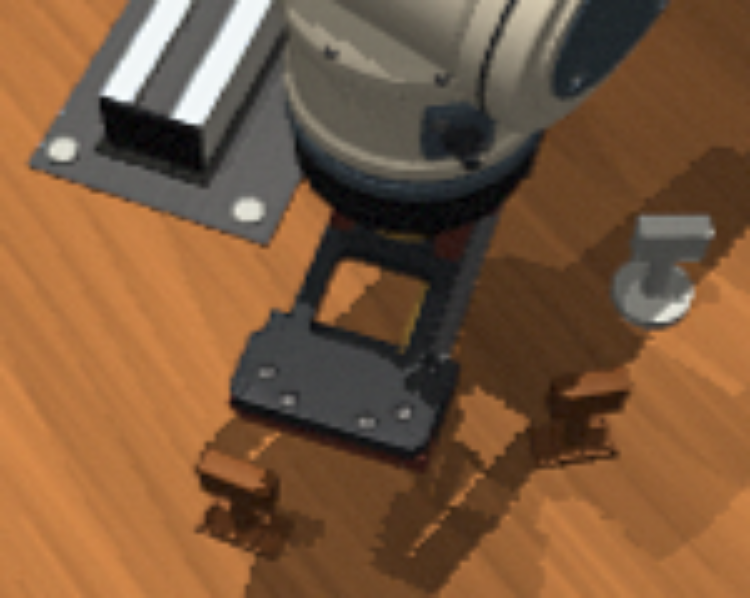

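```bash
python3 -m handwheel '[{"gripper":0.45,"tx":-0.002,"ty":0.0006,"tz":0.0,"rx":0.0,"ry":0.0,"rz":0.0},{"gripper":0.45,"tx":0.0,"ty":0.0,"tz":0.0,"rx":0.0,"ry":0.0,"rz":0.0},{"gripper":0.45,"tx":0.0,"ty":0.0,"tz":0.0,"rx":0.0,"ry":0.0,"rz":0.0},{"gripper":0.45,"tx":0.0,"ty":0.0,"tz":0.02,"rx":0.0,"ry":0.0,"rz":0.0},{"gripper":0.45,"tx":0.0,"ty":0.0,"tz":0.02,"rx":0.0,"ry":0.0,"rz":0.0},{"gripper":0.45,"tx":0.0,"ty":0.0,"tz":0.02,"rx":0.0,"ry":0.0,"rz":0.0},{"gripper":0.45,"tx":0.0,"ty":0.0,"tz":0.012,"rx":0.0,"ry":0.0,"rz":0.0},{"gripper":0.45,"tx":0.0,"ty":0.0,"tz":0.0,"rx":0.0,"ry":0.0,"rz":0.0}]'
python3 go.py 621.7 163.7 227 35
python3 - <<'E'
from m import *
for n in['scene','top']:
    d=shot(n); 
    if n=='scene': save('c4.png',cv2.resize(d['image'][200:320,190:340],None,fx=5,fy=5))
E
```

```text
t: 3.62
ee_pos: [621.7, 164.0, 226.0]
orientation: [-1.449, -2.785, 0.003]
ft_force: [0.4, 0.8, 0.5]
width: 47.8
t 3.62 pos [621.7 164.  226. ] F [0.4 0.8 0.5] M [-0.01 -0.02 -0.03] w 47.8
tool shift mm [-0.2 -0.2 -1. ] jaw 35.03 rz 0.03 toolz [-0.003 -0.001 -1.   ] q [ 0.24  0.68  1.67 -0.    0.79 -0.37]
```

View pics/c4.png

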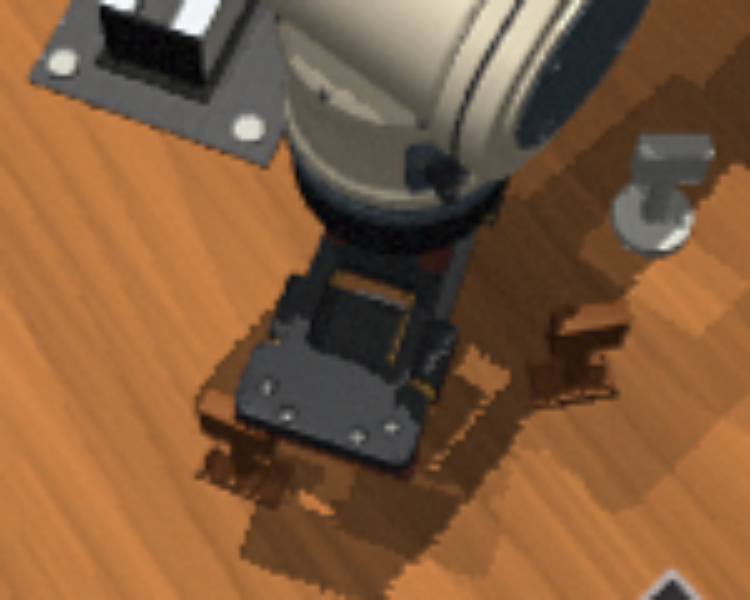

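The stud is hidden between the fingers, near crop (330,340); the brown one at crop (235,450) is clear of them. Closing now.

```bash
python3 -m handwheel '[{"gripper":1.0,"tx":0.0,"ty":0.0,"tz":0.0,"rx":0.0,"ry":0.0,"rz":0.0},{"gripper":1.0,"tx":0.0,"ty":0.0,"tz":0.0,"rx":0.0,"ry":0.0,"rz":0.0},{"gripper":1.0,"tx":0.0,"ty":0.0,"tz":0.0,"rx":0.0,"ry":0.0,"rz":0.0},{"gripper":1.0,"tx":0.0,"ty":0.0,"tz":0.0,"rx":0.0,"ry":0.0,"rz":0.0},{"gripper":1.0,"tx":0.0,"ty":0.0,"tz":0.0,"rx":0.0,"ry":0.0,"rz":0.0},{"gripper":1.0,"tx":0.0,"ty":0.0,"tz":0.0,"rx":0.0,"ry":0.0,"rz":0.0},{"gripper":1.0,"tx":0.0,"ty":0.0,"tz":0.0,"rx":0.0,"ry":0.0,"rz":0.0}]'
python3 go.py 621.7 163.7 330 35
python3 -m handwheel '[{"gripper":1.0,"tx":0.0,"ty":0.0,"tz":-0.01,"rx":0.0,"ry":0.0,"rz":0.0},{"gripper":1.0,"tx":0.0,"ty":0.0,"tz":-0.03,"rx":0.0,"ry":0.0,"rz":0.0},{"gripper":1.0,"tx":0.0,"ty":0.0,"tz":-0.04,"rx":0.0,"ry":0.0,"rz":0.0},{"gripper":1.0,"tx":0.0,"ty":0.0,"tz":-0.02,"rx":0.0,"ry":0.0,"rz":0.0}]'
python3 go.py 541.2 -78.5 330 -57.9
```

```text
t: 4.6
ee_pos: [622.2, 164.1, 227.9]
orientation: [1.45, 2.787, 0.0]
ft_force: [-0.7, -0.0, 2.3]
width: 11.9
t 4.6 pos [622.2 164.1 227.9] F [-0.7 -0.   2.3] M [-0.08  0.15  0.01] w 11.9
tool shift mm [  -0.    -0.6 -102.1] jaw 35.02 rz 0.02 toolz [ 0.  0. -1.] q [ 0.24  0.68  1.67 -0.    0.79 -0.37]
t: 5.1
ee_pos: [622.6, 164.2, 330.1]
orientation: [1.449, 2.785, 0.003]
ft_force: [0.7, -0.7, -1.6]
width: 11.4
t 5.1 pos [622.6 164.2 330.1] F [ 0.7 -0.7 -1.6] M [-0.05  0.02  0.01] w 11.4
tool shift mm [-152.  -205.9   -0.3] jaw 35.02 rz -87.08 toolz [ 0.003  0.001 -1.   ] q [ 0.24  0.54  1.64  0.    0.97 -0.37]
```

```bash
python3 -m handwheel '[{"gripper":1.0,"tx":-0.02,"ty":-0.027,"tz":0.0,"rx":0.0,"ry":0.0,"rz":0.0},{"gripper":1.0,"tx":-0.03,"ty":-0.04,"tz":0.0,"rx":0.0,"ry":0.0,"rz":0.0},{"gripper":1.0,"tx":-0.035,"ty":-0.047,"tz":0.0,"rx":0.0,"ry":0.0,"rz":0.0},{"gripper":1.0,"tx":-0.035,"ty":-0.047,"tz":0.0,"rx":0.0,"ry":0.0,"rz":0.0},{"gripper":1.0,"tx":-0.022,"ty":-0.03,"tz":0.0,"rx":0.0,"ry":0.0,"rz":0.0},{"gripper":1.0,"tx":-0.01,"ty":-0.015,"tz":0.0,"rx":0.0,"ry":0.0,"rz":0.0}]'
python3 -m handwheel '[{"gripper":1.0,"tx":0.0,"ty":0.0,"tz":0.0,"rx":0.0,"ry":0.0,"rz":5.0},{"gripper":1.0,"tx":0.0,"ty":0.0,"tz":0.0,"rx":0.0,"ry":0.0,"rz":10.5},{"gripper":1.0,"tx":0.0,"ty":0.0,"tz":0.0,"rx":0.0,"ry":0.0,"rz":10.5},{"gripper":1.0,"tx":0.0,"ty":0.0,"tz":0.0,"rx":0.0,"ry":0.0,"rz":10.5},{"gripper":1.0,"tx":0.0,"ty":0.0,"tz":0.0,"rx":0.0,"ry":0.0,"rz":10.5},{"gripper":1.0,"tx":0.0,"ty":0.0,"tz":0.0,"rx":0.0,"ry":0.0,"rz":10.5},{"gripper":1.0,"tx":0.0,"ty":0.0,"tz":0.0,"rx":0.0,"ry":0.0,"rz":10.5},{"gripper":1.0,"tx":0.0,"ty":0.0,"tz":0.0,"rx":0.0,"ry":0.0,"rz":10.5}]'
python3 -m handwheel '[{"gripper":1.0,"tx":0.0,"ty":0.0,"tz":0.0,"rx":0.0,"ry":0.0,"rz":8.0},{"gripper":1.0,"tx":0.0,"ty":0.0,"tz":0.0,"rx":0.0,"ry":0.0,"rz":6.4},{"gripper":1.0,"tx":0.0,"ty":0.0,"tz":0.0,"rx":0.0,"ry":0.0,"rz":0.0},{"gripper":1.0,"tx":0.0,"ty":0.0,"tz":0.0,"rx":0.0,"ry":0.0,"rz":0.0}]'
python3 go.py 541.2 -78.5 330 -57.9
```

```text
t: 5.85
ee_pos: [539.9, -80.2, 327.5]
orientation: [-1.453, -2.785, 0.0]
ft_force: [0.1, 0.6, -1.1]
width: 11.8
t: 6.85
ee_pos: [540.9, -77.8, 327.5]
orientation: [-2.889, -1.233, -0.0]
ft_force: [-0.0, 0.8, -0.5]
width: 12.0
t: 7.35
ee_pos: [540.8, -78.2, 327.6]
orientation: [-3.018, -0.873, 0.0]
ft_force: [-0.7, -1.1, -0.6]
width: 11.5
t 7.35 pos [540.8 -78.2 327.6] F [-0.7 -1.1 -0.6] M [0.02 0.11 0.07] w 11.5
tool shift mm [ 0.2  0.5 -2.4] jaw -57.72 rz 0.18 toolz [-0.  0. -1.] q [-0.17  0.41  1.86  0.    0.87  0.84]
```

```bash
python3 -m handwheel '[{"gripper":1.0,"tx":0.0002,"ty":0.0005,"tz":0.02,"rx":0.0,"ry":0.0,"rz":0.2},{"gripper":1.0,"tx":0.0,"ty":0.0,"tz":0.02,"rx":0.0,"ry":0.0,"rz":0.0},{"gripper":1.0,"tx":0.0,"ty":0.0,"tz":0.0,"rx":0.0,"ry":0.0,"rz":0.0},{"gripper":1.0,"tx":0.0,"ty":0.0,"tz":0.0,"rx":0.0,"ry":0.0,"rz":0.0}]'
python3 go.py 541.2 -78.5 286 -57.9
python3 - <<'E'
from m import *
for n in['scene','top']:
    d=shot(n); P=cloud(d); np.savez('pics/'+n+'5.npz',**d)
    m=(np.hypot(P[...,0]-541,P[...,1]+78)<24)
    for lo,hi in((54,63),(60,70),(64,74)):
        Q=P[m&(P[...,2]>lo)&(P[...,2]<hi)]
        if len(Q)>5: print(n,lo,len(Q),Q.mean(0),cv2.minAreaRect(Q[:,:2].astype(np.float32)))
    save('c5'+n+'.png',cv2.resize(d['image'][130:250,180:330],None,fx=5,fy=5))
E
```

```text
t: 7.85
ee_pos: [541.4, -78.9, 288.2]
orientation: [3.02, 0.865, 0.001]
ft_force: [0.8, 0.0, -1.1]
width: 11.9
t 7.85 pos [541.4 -78.9 288.2] F [ 0.8  0.  -1.1] M [-0.04  0.05  0.02] w 11.9
tool shift mm [ 0.  -0.5  2.2] jaw -58.03 rz -0.13 toolz [ 0.001 -0.    -1.   ] q [-0.17  0.48  1.88  0.    0.79  0.85]
scene 60 44 [546.49512095 -72.62249304  67.77165892] ((543.1874389648438, -77.77332305908203), (35.905235290527344, 19.840988159179688), 31.379486083984375)
scene 64 89 [544.52811351 -74.28814615  70.04955423] ((542.7308959960938, -78.21526336669922), (37.26945877075195, 20.19908332824707), 32.59748840332031)
```

View pics/c5scene.png

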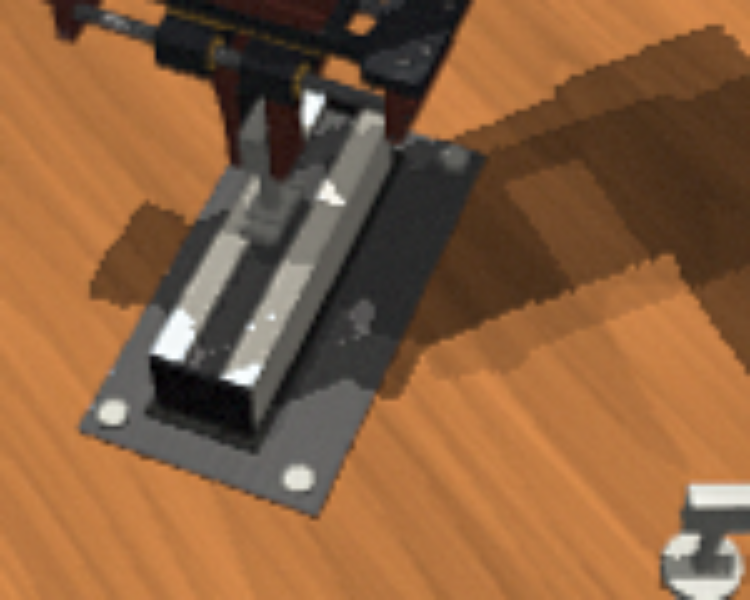

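```bash
python3 -m handwheel '[{"gripper":1.0,"tx":0.0,"ty":-0.0004,"tz":0.005,"rx":0.0,"ry":0.0,"rz":0.0},{"gripper":1.0,"tx":0.0,"ty":0.0,"tz":0.004,"rx":0.0,"ry":0.0,"rz":0.0},{"gripper":1.0,"tx":0.0,"ty":0.0,"tz":0.0,"rx":0.0,"ry":0.0,"rz":0.0}]'
python3 -m handwheel '[{"gripper":1.0,"tx":0.0,"ty":0.0,"tz":0.0015,"rx":0.0,"ry":0.0,"rz":0.0},{"gripper":1.0,"tx":0.0,"ty":0.0,"tz":0.0,"rx":0.0,"ry":0.0,"rz":0.0}]'
python3 go.py 541.2 -78.5 277 -57.9
```

```text
t: 8.32
ee_pos: [540.7, -78.6, 278.3]
orientation: [-3.02, -0.864, 0.001]
ft_force: [-0.2, 0.4, -0.3]
width: 11.7
t: 8.57
ee_pos: [540.9, -78.6, 277.1]
orientation: [-3.02, -0.864, 0.0]
ft_force: [-0.4, 0.0, -1.7]
width: 12.0
t 8.57 pos [540.9 -78.6 277.1] F [-0.4  0.  -1.7] M [-0.07  0.1   0.01] w 12.0
tool shift mm [0.3 0.1 0.1] jaw -58.07 rz -0.17 toolz [-0.  0. -1.] q [-0.17  0.49  1.88 -0.    0.76  0.85]
```

```bash
python3 -m handwheel '[{"gripper":1.0,"tx":0.0,"ty":0.0,"tz":0.001,"rx":0.0,"ry":0.0,"rz":0.0},{"gripper":1.0,"tx":0.0,"ty":0.0,"tz":0.0,"rx":0.0,"ry":0.0,"rz":0.0}]'
python3 -m handwheel '[{"gripper":1.0,"tx":0.0,"ty":0.0,"tz":0.001,"rx":0.0,"ry":0.0,"rz":0.0},{"gripper":1.0,"tx":0.0,"ty":0.0,"tz":0.0,"rx":0.0,"ry":0.0,"rz":0.0}]'
python3 go.py 541.2 -78.5 277 -57.9
```

```text
t: 8.82
ee_pos: [540.9, -78.6, 276.1]
orientation: [-3.02, -0.864, 0.0]
ft_force: [0.1, -0.8, -0.9]
width: 12.0
t: 9.07
ee_pos: [540.9, -78.6, 275.1]
orientation: [-3.02, -0.864, 0.0]
ft_force: [-0.1, 0.2, -2.1]
width: 11.9
t 9.07 pos [540.9 -78.6 275.1] F [-0.1  0.2 -2.1] M [-0.06  0.09 -0.01] w 11.9
tool shift mm [ 0.3  0.1 -1.9] jaw -58.07 rz -0.17 toolz [-0.  0. -1.] q [-0.17  0.5   1.88 -0.    0.76  0.85]
```

```bash
python3 -m handwheel '[{"gripper":1.0,"tx":0.0,"ty":0.0,"tz":0.001,"rx":0.0,"ry":0.0,"rz":0.0},{"gripper":1.0,"tx":0.0,"ty":0.0,"tz":0.0,"rx":0.0,"ry":0.0,"rz":0.0}]'
python3 -m handwheel '[{"gripper":1.0,"tx":0.0,"ty":0.0,"tz":0.001,"rx":0.0,"ry":0.0,"rz":0.0},{"gripper":1.0,"tx":0.0,"ty":0.0,"tz":0.0,"rx":0.0,"ry":0.0,"rz":0.0}]'
python3 go.py 541.2 -78.5 277 -57.9
```

```text
t: 9.32
ee_pos: [540.9, -78.6, 274.1]
orientation: [-3.02, -0.864, 0.0]
ft_force: [0.5, 1.2, -1.9]
width: 11.8
t: 9.57
ee_pos: [540.9, -78.6, 273.1]
orientation: [-3.02, -0.864, 0.0]
ft_force: [0.4, 0.2, -1.2]
width: 11.6
t 9.57 pos [540.9 -78.6 273.1] F [ 0.4  0.2 -1.2] M [-0.05  0.08  0.  ] w 11.6
tool shift mm [ 0.3  0.1 -3.9] jaw -58.07 rz -0.17 toolz [-0.  0. -1.] q [-0.17  0.5   1.89 -0.    0.76  0.85]
```

```bash
python3 -m handwheel '[{"gripper":1.0,"tx":0.0,"ty":0.0,"tz":0.001,"rx":0.0,"ry":0.0,"rz":0.0},{"gripper":1.0,"tx":0.0,"ty":0.0,"tz":0.001,"rx":0.0,"ry":0.0,"rz":0.0},{"gripper":1.0,"tx":0.0,"ty":0.0,"tz":0.0,"rx":0.0,"ry":0.0,"rz":0.0}]'
python3 -m handwheel '[{"gripper":1.0,"tx":0.0,"ty":0.0,"tz":0.001,"rx":0.0,"ry":0.0,"rz":0.0},{"gripper":1.0,"tx":0.0,"ty":0.0,"tz":0.001,"rx":0.0,"ry":0.0,"rz":0.0},{"gripper":1.0,"tx":0.0,"ty":0.0,"tz":0.0,"rx":0.0,"ry":0.0,"rz":0.0}]'
python3 go.py 541.2 -78.5 277 -57.9
```

```text
t: 9.95
ee_pos: [540.9, -78.6, 271.1]
orientation: [-3.02, -0.864, 0.0]
ft_force: [-0.2, -0.6, -1.0]
width: 11.4
t: 10.32
ee_pos: [540.9, -78.6, 269.1]
orientation: [-3.02, -0.864, 0.0]
ft_force: [-0.2, 0.2, -1.4]
width: 11.8
t 10.32 pos [540.9 -78.6 269.1] F [-0.2  0.2 -1.4] M [-0.08  0.14  0.06] w 11.8
tool shift mm [ 0.3  0.1 -7.9] jaw -58.08 rz -0.18 toolz [-0.  0. -1.] q [-0.17  0.51  1.89 -0.    0.75  0.85]
```

```bash
python3 -m handwheel '[{"gripper":1.0,"tx":0.0,"ty":0.0,"tz":0.001,"rx":0.0,"ry":0.0,"rz":0.0},{"gripper":1.0,"tx":0.0,"ty":0.0,"tz":0.001,"rx":0.0,"ry":0.0,"rz":0.0},{"gripper":1.0,"tx":0.0,"ty":0.0,"tz":0.0,"rx":0.0,"ry":0.0,"rz":0.0}]'
python3 -m handwheel '[{"gripper":1.0,"tx":0.0,"ty":0.0,"tz":0.0015,"rx":0.0,"ry":0.0,"rz":0.0},{"gripper":1.0,"tx":0.0,"ty":0.0,"tz":0.0015,"rx":0.0,"ry":0.0,"rz":0.0},{"gripper":1.0,"tx":0.0,"ty":0.0,"tz":0.0,"rx":0.0,"ry":0.0,"rz":0.0}]'
python3 go.py 541.2 -78.5 277 -57.9
```

```text
t: 10.7
ee_pos: [541.0, -78.6, 267.3]
orientation: [3.02, 0.864, 0.0]
ft_force: [-0.4, 0.1, 2.2]
width: 11.9
t: 11.08
ee_pos: [541.0, -78.6, 264.2]
orientation: [3.02, 0.864, 0.0]
ft_force: [-0.8, 0.0, 4.5]
width: 11.7
t 11.07 pos [541.  -78.6 264.2] F [-0.8  0.   4.5] M [0.04 0.33 0.  ] w 11.7
tool shift mm [  0.3   0.  -12.8] jaw -58.07 rz -0.17 toolz [ 0. -0. -1.] q [-0.17  0.51  1.89 -0.    0.74  0.85]
```

```bash
python3 -m handwheel '[{"gripper":1.0,"tx":0.0,"ty":0.0,"tz":0.0015,"rx":0.0,"ry":0.0,"rz":0.0},{"gripper":1.0,"tx":0.0,"ty":0.0,"tz":0.0015,"rx":0.0,"ry":0.0,"rz":0.0},{"gripper":1.0,"tx":0.0,"ty":0.0,"tz":0.001,"rx":0.0,"ry":0.0,"rz":0.0},{"gripper":1.0,"tx":0.0,"ty":0.0,"tz":0.0,"rx":0.0,"ry":0.0,"rz":0.0}]'
python3 -m handwheel '[{"gripper":1.0,"tx":0.0,"ty":0.0,"tz":0.0015,"rx":0.0,"ry":0.0,"rz":0.0},{"gripper":1.0,"tx":0.0,"ty":0.0,"tz":0.0015,"rx":0.0,"ry":0.0,"rz":0.0},{"gripper":1.0,"tx":0.0,"ty":0.0,"tz":0.001,"rx":0.0,"ry":0.0,"rz":0.0},{"gripper":1.0,"tx":0.0,"ty":0.0,"tz":0.0,"rx":0.0,"ry":0.0,"rz":0.0}]'
python3 go.py 541.2 -78.5 277 -57.9
```

```text
t: 11.58
ee_pos: [541.0, -78.6, 260.2]
orientation: [3.02, 0.864, 0.0]
ft_force: [-1.6, -0.5, 6.3]
width: 12.2
t: 12.08
ee_pos: [541.0, -78.6, 256.4]
orientation: [3.02, 0.864, 0.0]
ft_force: [-2.1, 0.2, 7.7]
width: 11.7
t 12.07 pos [541.  -78.6 256.4] F [-2.1  0.2  7.7] M [0.04 0.5  0.04] w 11.7
tool shift mm [  0.2   0.  -20.6] jaw -58.08 rz -0.18 toolz [ 0. -0. -1.] q [-0.17  0.53  1.89  0.    0.72  0.85]
```

```bash
python3 -m handwheel '[{"gripper":1.0,"tx":0.0,"ty":0.0,"tz":0.0,"rx":0.0,"ry":0.0,"rz":-5.0},{"gripper":1.0,"tx":0.0,"ty":0.0,"tz":0.0,"rx":0.0,"ry":0.0,"rz":-7.0},{"gripper":1.0,"tx":0.0,"ty":0.0,"tz":0.0,"rx":0.0,"ry":0.0,"rz":-8.0}]'
python3 go.py 541.2 -78.5 256.4 32.1
```

```text
t: 12.45
ee_pos: [541.5, -78.7, 256.7]
orientation: [2.821, 1.381, 0.003]
ft_force: [-0.8, 0.7, 7.2]
width: 11.9
t 12.45 pos [541.5 -78.7 256.7] F [-0.8  0.7  7.2] M [-0.06  0.18  0.  ] w 11.9
tool shift mm [ 0.  -0.4  0.3] jaw -37.83 rz -69.93 toolz [ 0.002 -0.    -1.   ] q [-0.17  0.53  1.89 -0.    0.72  0.49]
```

```bash
python3 -m handwheel '[{"gripper":1.0,"tx":0.0,"ty":0.0,"tz":0.0,"rx":0.0,"ry":0.0,"rz":-9.0},{"gripper":1.0,"tx":0.0,"ty":0.0,"tz":0.0,"rx":0.0,"ry":0.0,"rz":-9.0},{"gripper":1.0,"tx":0.0,"ty":0.0,"tz":0.0,"rx":0.0,"ry":0.0,"rz":-9.0},{"gripper":1.0,"tx":0.0,"ty":0.0,"tz":0.0,"rx":0.0,"ry":0.0,"rz":-9.0}]'
python3 go.py 541.2 -78.5 256.4 32.1
python3 -m handwheel '[{"gripper":1.0,"tx":0.0,"ty":0.0,"tz":0.0,"rx":0.0,"ry":0.0,"rz":-9.0},{"gripper":1.0,"tx":0.0,"ty":0.0,"tz":0.0,"rx":0.0,"ry":0.0,"rz":-9.0},{"gripper":1.0,"tx":0.0,"ty":0.0,"tz":0.0,"rx":0.0,"ry":0.0,"rz":-8.0},{"gripper":1.0,"tx":0.0,"ty":0.0,"tz":0.0,"rx":0.0,"ry":0.0,"rz":-8.0},{"gripper":1.0,"tx":0.0,"ty":0.0,"tz":0.0,"rx":0.0,"ry":0.0,"rz":0.0},{"gripper":1.0,"tx":0.0,"ty":0.0,"tz":0.0,"rx":0.0,"ry":0.0,"rz":0.0}]'
python3 go.py 541.2 -78.5 256.4 32.1
```

```text
t: 12.95
ee_pos: [541.6, -78.7, 256.7]
orientation: [2.254, 2.185, 0.002]
ft_force: [-0.6, -0.0, 7.2]
width: 11.9
t 12.95 pos [541.6 -78.7 256.7] F [-0.6 -0.   7.2] M [-0.09  0.05 -0.08] w 11.9
tool shift mm [ 0.2 -0.4  0.3] jaw -1.78 rz -33.88 toolz [ 0.002 -0.    -1.   ] q [-0.17  0.53  1.89 -0.    0.72 -0.13]
t: 13.7
ee_pos: [541.6, -78.7, 256.8]
orientation: [1.524, 2.745, 0.001]
ft_force: [0.7, -0.1, 6.3]
width: 11.7
t 13.7 pos [541.6 -78.7 256.8] F [ 0.7 -0.1  6.3] M [ 0.02 -0.04  0.07] w 11.7
tool shift mm [ 0.4 -0.2  0.4] jaw 31.93 rz -0.17 toolz [ 0.002 -0.    -1.   ] q [-0.17  0.53  1.89 -0.    0.72 -0.72]
```

```bash
python3 -m handwheel '[{"gripper":1.0,"tx":0.0,"ty":0.0,"tz":-0.001,"rx":0.0,"ry":0.0,"rz":0.0},{"gripper":1.0,"tx":0.0,"ty":0.0,"tz":-0.001,"rx":0.0,"ry":0.0,"rz":0.0},{"gripper":1.0,"tx":0.0,"ty":0.0,"tz":-0.001,"rx":0.0,"ry":0.0,"rz":0.0},{"gripper":1.0,"tx":0.0,"ty":0.0,"tz":0.0,"rx":0.0,"ry":0.0,"rz":0.0}]'
python3 -m handwheel '[{"gripper":1.0,"tx":0.0,"ty":0.0,"tz":-0.001,"rx":0.0,"ry":0.0,"rz":0.0},{"gripper":1.0,"tx":0.0,"ty":0.0,"tz":0.0,"rx":0.0,"ry":0.0,"rz":0.0}]'
python3 -m handwheel '[{"gripper":1.0,"tx":0.0,"ty":0.0,"tz":-0.001,"rx":0.0,"ry":0.0,"rz":0.0},{"gripper":1.0,"tx":0.0,"ty":0.0,"tz":0.0,"rx":0.0,"ry":0.0,"rz":0.0}]'
python3 go.py 541.2 -78.5 256.4 32.1
```

```text
t: 14.2
ee_pos: [541.6, -78.7, 259.7]
orientation: [1.524, 2.745, 0.001]
ft_force: [-0.7, 0.4, 6.0]
width: 12.2
t: 14.45
ee_pos: [541.6, -78.7, 260.6]
orientation: [1.524, 2.745, 0.001]
ft_force: [0.4, 0.4, 5.4]
width: 12.1
t: 14.7
ee_pos: [541.5, -78.7, 261.6]
orientation: [1.524, 2.745, 0.001]
ft_force: [1.3, -0.0, 4.7]
width: 11.8
t 14.7 pos [541.5 -78.7 261.6] F [ 1.3 -0.   4.7] M [-0.04 -0.38 -0.02] w 11.8
tool shift mm [ 0.3 -0.2  5.2] jaw 31.93 rz -0.17 toolz [ 0.002 -0.    -1.   ] q [-0.17  0.52  1.89 -0.    0.73 -0.72]
```

```bash
python3 -m handwheel '[{"gripper":1.0,"tx":0.0,"ty":0.0,"tz":-0.001,"rx":0.0,"ry":0.0,"rz":0.0},{"gripper":1.0,"tx":0.0,"ty":0.0,"tz":0.0,"rx":0.0,"ry":0.0,"rz":0.0}]'
python3 -m handwheel '[{"gripper":1.0,"tx":0.0,"ty":0.0,"tz":-0.001,"rx":0.0,"ry":0.0,"rz":0.0},{"gripper":1.0,"tx":0.0,"ty":0.0,"tz":0.0,"rx":0.0,"ry":0.0,"rz":0.0}]'
python3 go.py 541.2 -78.5 256.4 32.1
python3 -m handwheel '[{"gripper":1.0,"tx":0.0,"ty":0.0,"tz":-0.001,"rx":0.0,"ry":0.0,"rz":0.0},{"gripper":1.0,"tx":0.0,"ty":0.0,"tz":0.0,"rx":0.0,"ry":0.0,"rz":0.0}]'
python3 go.py 541.2 -78.5 256.4 32.1
```

```text
t: 14.95
ee_pos: [541.3, -78.7, 262.4]
orientation: [1.524, 2.746, 0.001]
ft_force: [2.2, -0.3, 4.3]
width: 12.1
t: 15.2
ee_pos: [541.0, -78.6, 263.2]
orientation: [1.525, 2.747, 0.0]
ft_force: [2.8, -0.1, 2.4]
width: 11.5
t 15.2 pos [541.  -78.6 263.2] F [ 2.8 -0.1  2.4] M [-0.1  -0.62  0.03] w 11.5
tool shift mm [-0.   0.2  6.8] jaw 31.93 rz -0.17 toolz [ 0. -0. -1.] q [-0.17  0.52  1.89 -0.    0.74 -0.72]
t: 15.45
ee_pos: [540.9, -78.6, 263.9]
orientation: [-1.525, -2.747, -0.0]
ft_force: [4.9, -0.7, -1.7]
width: 12.2
t 15.45 pos [540.9 -78.6 263.9] F [ 4.9 -0.7 -1.7] M [-0.19 -0.91  0.  ] w 12.2
tool shift mm [-0.1  0.3  7.5] jaw 31.92 rz -0.18 toolz [-0.  0. -1.] q [-0.17  0.52  1.89  0.    0.74 -0.72]
```

```bash
python3 -m handwheel '[{"gripper":0.6,"tx":0.0,"ty":0.0,"tz":0.0,"rx":0.0,"ry":0.0,"rz":0.0},{"gripper":0.6,"tx":0.0,"ty":0.0,"tz":0.0,"rx":0.0,"ry":0.0,"rz":0.0},{"gripper":0.6,"tx":0.0,"ty":0.0,"tz":0.0,"rx":0.0,"ry":0.0,"rz":0.0},{"gripper":0.6,"tx":0.0,"ty":0.0,"tz":0.0,"rx":0.0,"ry":0.0,"rz":0.0}]'
python3 go.py 541.2 -78.5 256.4 32.1
python3 - <<'E'
from m import *
d=shot('scene'); P=cloud(d)
save('c6.png',cv2.resize(d['image'][130:250,180:330],None,fx=5,fy=5))
E
```

```text
t: 15.95
ee_pos: [540.7, -78.6, 264.1]
orientation: [-1.524, -2.746, 0.0]
ft_force: [-0.5, -0.4, -0.3]
width: 35.2
t 15.95 pos [540.7 -78.6 264.1] F [-0.5 -0.4 -0.3] M [0.01 0.03 0.03] w 35.2
tool shift mm [-0.2  0.5  7.7] jaw 31.93 rz -0.17 toolz [-0.001  0.    -1.   ] q [-0.17  0.51  1.89 -0.    0.74 -0.72]
```

View pics/c6.png

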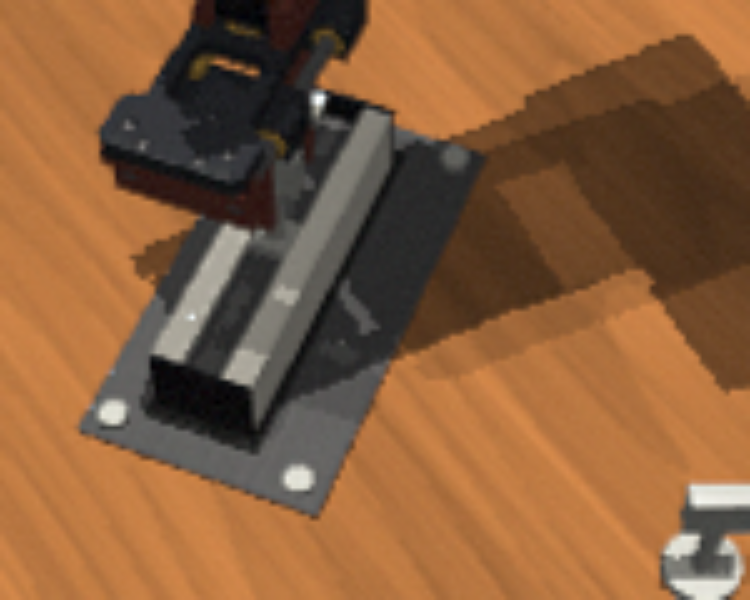

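Released: the stud stands in the slot at crop (290,200) with its foot under the lips. I'll go straight up and back, then measure it.

```bash
python3 -m handwheel '[{"gripper":0.6,"tx":0.0,"ty":0.0,"tz":-0.02,"rx":0.0,"ry":0.0,"rz":0.0},{"gripper":0.6,"tx":0.0,"ty":0.0,"tz":-0.04,"rx":0.0,"ry":0.0,"rz":0.0},{"gripper":0.6,"tx":0.0,"ty":0.0,"tz":-0.05,"rx":0.0,"ry":0.0,"rz":0.0},{"gripper":0.6,"tx":0.0,"ty":0.0,"tz":-0.05,"rx":0.0,"ry":0.0,"rz":0.0}]'
python3 go.py 440 200 424 32.1
```

```text
t: 16.5
ee_pos: [540.6, -78.6, 425.6]
orientation: [-1.525, -2.746, 0.0]
ft_force: [1.3, -0.4, -0.4]
width: 35.5
t 16.5 pos [540.6 -78.6 425.6] F [ 1.3 -0.4 -0.4] M [-0.01  0.05  0.01] w 35.5
tool shift mm [289.6  61.9   1.7] jaw 31.92 rz -0.18 toolz [-0.001  0.    -1.   ] q [-0.17  0.28  1.79 -0.    1.07 -0.72]
```

```bash
python3 -m handwheel '[{"gripper":0.6,"tx":0.03,"ty":0.01,"tz":0.0,"rx":0.0,"ry":0.0,"rz":0.0},{"gripper":0.6,"tx":0.05,"ty":0.01,"tz":0.0,"rx":0.0,"ry":0.0,"rz":0.0},{"gripper":0.6,"tx":0.05,"ty":0.01,"tz":0.0,"rx":0.0,"ry":0.0,"rz":0.0},{"gripper":0.6,"tx":0.05,"ty":0.01,"tz":0.0,"rx":0.0,"ry":0.0,"rz":0.0},{"gripper":0.6,"tx":0.04,"ty":0.01,"tz":0.0,"rx":0.0,"ry":0.0,"rz":0.0},{"gripper":0.6,"tx":0.02,"ty":0.0,"tz":0.0,"rx":0.0,"ry":0.0,"rz":0.0},{"gripper":0.6,"tx":0.0,"ty":0.0,"tz":0.0,"rx":0.0,"ry":0.0,"rz":0.0},{"gripper":0.6,"tx":0.0,"ty":0.0,"tz":0.0,"rx":0.0,"ry":0.0,"rz":0.0}]'
python3 - <<'E'
from m import *
for n in['scene','top']:
    d=shot(n); P=cloud(d)
    m=(np.hypot(P[...,0]-541,P[...,1]+78)<28)
    R=P[(np.hypot(P[...,0]-541,P[...,1]+78)<70)&(P[...,2]>46)&(P[...,2]<54)]
    print(n,'railtop',np.median(R[:,2]))
    for lo,hi in((105,125),(85,125)):
        Q=P[m&(P[...,2]>lo)&(P[...,2]<hi)]
        if len(Q)>5:
            r=cv2.minAreaRect(Q[:,:2].astype(np.float32)); print(n,lo,len(Q),Q.mean(0).round(1),r,'medz',np.median(Q[:,2]))
    Q=P[m&(P[...,2]>105)&(P[...,2]<125)]
    A=np.c_[Q[:,:2]-Q[:,:2].mean(0),np.ones(len(Q))]; print('top plane slope',np.linalg.lstsq(A,Q[:,2],rcond=None)[0])
    x,y=(180,130) if n=='scene' else (220,140)
    save('c7'+n+'.png',cv2.resize(d['image'][y:y+120,x:x+150],None,fx=5,fy=5))
E
```

```text
t: 17.5
ee_pos: [456.6, 151.2, 424.2]
orientation: [1.525, 2.747, -0.0]
ft_force: [0.5, -0.3, 0.0]
width: 35.1
scene railtop 50.301048342761135
scene 105 87 [542.7 -75.6 113.2] ((541.6151123046875, -77.61154174804688), (13.934446334838867, 32.3879280090332), 31.986143112182617) medz 114.47530568818863
scene 85 144 [543.4 -74.8 106.8] ((541.6151123046875, -77.61154174804688), (13.934446334838867, 32.3879280090332), 31.986143112182617) medz 109.8016352050889
top plane slope [ -0.37186871  -0.30042976 113.19553784]
top railtop 48.369470813628354
top 105 65 [540.8 -78.2 112.8] ((540.9766235351562, -78.45869445800781), (11.867537498474121, 32.197723388671875), 31.366321563720703) medz 112.91783999917472
top 85 74 [540.  -78.  110.8] ((540.99169921875, -78.45230102539062), (11.886503219604492, 32.169029235839844), 31.66621971130371) medz 112.62895508107951
top plane slope [7.43564692e-02 3.77933057e-03 1.12758873e+02]
```

View pics/c7scene.png

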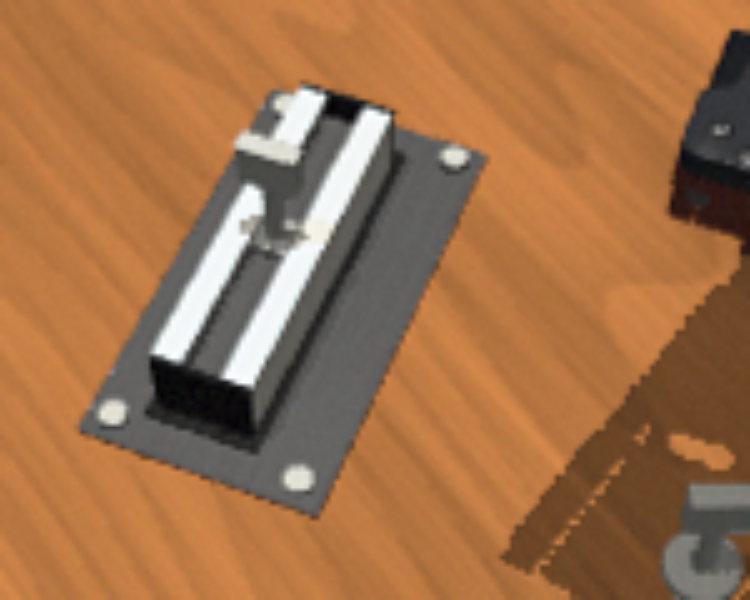

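View pics/c7top.png

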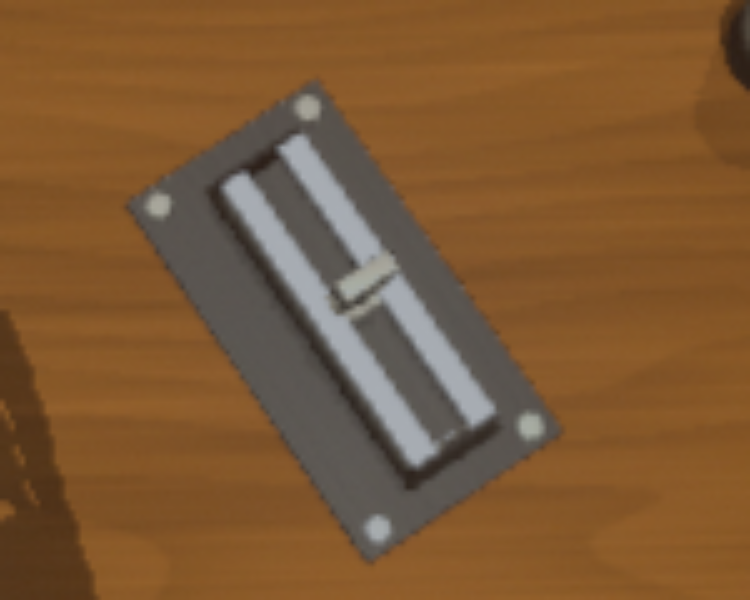

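Run:
```python
from m import *
for n in['scene','top']:
    d0=np.load(f'pics/{n}0.npz');P0=cloud(d0);d=shot(n);P=cloud(d)
    def top(P,c,z):
        Q=P[(np.hypot(P[...,0]-c[0],P[...,1]-c[1])<26)&(P[...,2]>z-5)&(P[...,2]<z+8)]
        return len(Q),np.median(Q[:,2]).round(2),np.percentile(Q[:,2],80).round(2)
    print(n,'bench stud top(78)',top(P0,(622,164),78),'now(114)',top(P,(541,-78),114))
print(ctrl.get_obs()['ft_force'])
```

```text
scene bench stud top(78) (96, np.float64(79.26), np.float64(80.34)) now(114) (73, np.float64(114.85), np.float64(115.83))
top bench stud top(78) (57, np.float64(77.13), np.float64(78.63)) now(114) (64, np.float64(113.04), np.float64(114.45))
[ 0.14899922 -0.76116732  0.90967145]
```

```bash
python3 -c "
from workcell import ctrl; print(ctrl.close_job())"
```

```text
the job is handed in; nothing more can be done
None
```

The long-footed steel stud is locked in the rail and released, and I handed the job in at about 17.6 s. No verdict was reported.

- **What I did:** I gripped the stud by its wing and lowered the foot lengthwise through the slot, about 7 mm off the plate's middle. I felt no contact until the spring strip. I pressed the strip about 12 mm (about 9 N), turned the stud 90°, and let it rise until the lips took the spring load. Then I let go and backed the arm away.
- **Last checks:** Both cameras show the stud's top 35.6 to 35.9 mm higher than when it stood on the bench. That puts its centre at about 74.7 mm, where locked home is 75 mm. The foot lies across the slot to within about 1°, and the stud is centred on the slot to within about 1 mm and looks upright. The fingers are clear.
- **Checks that were weaker or disagreed:**
    - The two cameras' raw heights differ by nearly 2 mm, so I relied on the height change instead.
    - A plane fitted to the wing's top was not usable as a tilt check in the scene view, because points on the wing's side got into it. Upright therefore rests on the pictures and the top view's fit, with a slope of about 0.07.
    - A sideways force of about 5 N built up just before release and was gone once the fingers opened.
- **Other parts:** The arm stayed away from the disc-footed stud, spray can, spanner and drawer. I did not re-measure their positions at the end.

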